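# Take the viewer handle out of the air-cleaning box

### The job

Switch off the air-cleaning box by pressing its stop button fully down and letting it come back up. Then take the long ebony viewer handle out of the box: the opening between the two clear end covers is shorter than the handle, so tilt it and bring it out through the opening one end first. Finish still holding the handle steady in the gripper, all of it up in the air over the box, well clear of its top and touching nothing else, with the other things on the table left where they were.

Things in the scene. Friction and masses are not known exactly. Their poses are not given: they have to be found in the camera images.
- clean_box: Fixed shallow aluminium box, white floor, outside 262 (its x) by 132 (y) by 51 mm high. Origin: centre of the underside, on the table, z up. Cavity 250 (x) by 120 mm (y), from the floor 6 mm above the table up to the clear covers' underside at 46 mm. The box may stand turned on the table.
- opening (a point): Centre of the box's only opening, level with its top, 51 mm above the table; axes as the box's. The opening is 140 mm (x) by 120 mm (y), the full inner width. It lies between two fixed clear rigid covers, 5 mm thick, each reaching 55 mm inwards from an end wall (x) of the cavity. Both ends are alike.
- handle: The ebony viewer handle, a loose straight dark bar 180 mm long (its x), 16 mm wide (y), 20 mm high (z), about 90 g, with a narrow flush brass band round its middle and a flush brass cap at its +x end. Origin: centre of its underside; z up. It lies flat on the floor of the box, roughly along the box's x axis and near its middle, both its ends under the clear covers.
- handle_cap_end (a point): Centre of the handle's +x end face (brass cap), 90 mm from its middle, at half its height.
- handle_plain_end (a point): Centre of the handle's -x end face (plain), 90 mm from its middle, at half its height.
- stop (a joint): Travel of the stop button in m: 0 is up, 0.006 is fully down. A spring returns it; fully down takes about 5 N.
- stop_top (a point): Centre of the top face of the round steel stop button, 32 mm in diameter, 52 mm above the table while up. It stands 10 mm out of a round housing 48 mm in diameter on a fixed grey console, 80 by 70 by 30 mm high, on the table to the robot's right. It is pressed straight down.
- wheel: Bystander: loose brass knurled focusing wheel, 44 mm in diameter, 24 mm high, with a hub 18 mm in diameter on top. It stands near the stop button. Origin: centre of the underside.
- dome: Bystander: loose glass dome on a round wooden foot, 104 mm in diameter, 131 mm high, beyond the box. Origin: centre of the underside.
- screwdriver: Bystander: loose screwdriver 190 mm long lying on the table to the left, blade to its +x. Origin: on the table under its middle.
- eyepiece: Bystander: loose upright brass eyepiece, 46 mm in diameter, 42 mm high. Origin: centre of the underside.
- jar: Bystander: loose jar with a steel cap, 54 mm in diameter, 70 mm high. Origin: centre of the underside.
- brush: Bystander: loose brush 180 mm long lying on the table at the far left. Origin: on the table under its middle.
Not all that is in view belongs to the job. There is more than one size of the part that bears stop; the job needs the smaller. What is shaped like the handle but pink is not meant.

How it is judged (in metres and radians):
On the way, in this order (a step that is already met when the one before it is completed fails the run):
1. the stop button is pressed fully down, the handle still in the box (value of joint stop above 0.005 m and height (world z) of handle below 0.03 m), for 0.05 s.
2. the stop button has come back up (value of joint stop below 0.0015 m), for 0.1 s.
3. the handle is out through the opening, both ends above the box, held by the fingers (height (world z) of each of handle_cap_end, handle_plain_end above 0.085 m and contact force between handle and the fingers above 0.5 N), for 0.2 s.
At the end, for the whole second after the job is handed in: The fingers hold the handle still (below 0.03 m/s, 0.3 rad/s), both ends over 85 mm above the table (34 mm above the box top), its middle within 150 mm of the opening's centre seen from above, touching neither box nor bystanders; the stop button is up (within 1.5 mm) (all of step 3 and horizontal distance between handle and opening below 0.15 m and linear speed of handle below 0.03 m/s and angular speed of handle below 0.3 rad/s and value of joint stop below 0.0015 m and contact force between handle and clean_box below 0.1 N and contact force between handle and wheel below 0.1 N and contact force between handle and dome below 0.1 N and contact force between handle and screwdriver below 0.1 N and contact force between handle and eyepiece below 0.1 N and contact force between handle and jar below 0.1 N and contact force between handle and brush below 0.1 N); the arm keeps its last pose, push and grip.
It fails at once if a bystander is moved more than 25 mm (distance of any of wheel, dome, screwdriver, eyepiece, jar, brush from where it was at the start of the episode above 0.025 m).
It fails at once if the wheel, dome, eyepiece or jar is tipped (angle between any of wheel, dome, eyepiece, jar's own z axis and vertical above 0.5 rad).
It also fails if it takes over 51 s, if anything falls off the work surface, if the arm or the gripper's body presses on something with over 40 N, if the wrist force passes 120 N, or if a joint passes its speed limit or range.

### The arm

A 6-joint arm with a two-finger parallel gripper is mounted at the origin on the work surface. World frame = base frame: x ahead of the robot, y to its left, z up, the work surface at z = 0. Lengths are in mm, angles in rad, forces in N, time in s.
With the tool pointing down it reaches from about 325 to 750 mm from the base axis. Payload 7.6 kg.
Tool frame: the origin (TCP) lies on the centre line of the jaws, within the pads' length; the fingertips stand ctrl.nose_length ahead of it and the grasp point (between the pads) lies 2 mm behind it (ctrl.nose_length is the distance from the TCP to the fingertips, in mm); z points along the fingers, y is the direction in which the jaws open and shut (so a half turn about z gives the same grasp; the last joint's range is limited). The gripper opens to 85 mm and grips with 20 to 120 N. Pads are 22 mm wide; open, the fingers measure 114 mm over their backs; the gripper's body (76 mm by 85 mm) begins 54 mm behind the grasp point. The pads swing forward as they close: fully open they stand 13 mm farther back than shut.
Start: joints at [-1.278, 0.052, 1.401, -0, 1.689, -0.07], TCP at [186.344, -490.836, 248.323] pointing down, gripper open.
Joint ranges: [-2.9, 2.9], [-0.91, 2.17], [0.12, 2.37], [-1.06, 4.2], [0.26, 2.73], [-2.93, 2.93]. Speed limits (rad/s): [2.57, 2.57, 3.01, 3.14, 3.14, 3.14].

### API

Orientations are given as a rotation vector (axis times angle).
In Python, from workcell import ctrl gives the robot as it stands.
- The arm moves only by the tool servo_tool, never from a script. Its argument "targets" is a list of rows, each a list of 7 numbers: the shift along the tool's x, y, z normalised to -1 to 1, where 1 is 0.4 m, then the turn, a rotation vector about the tool's x, y, z normalised to -1 to 1, where 1 is pi rad, then the closure, from 0 (fully open) to 1 (shut). A call has 1 to 20 rows; each row is the pose to reach, as a shift and turn from the pose commanded when the call began, along the tool's axes at that moment, turning the shorter way round; what a row does not reach only later rows make up. A row lasts 1/12 s, in which the tool goes at most 41.7 mm and 7.16 degrees, less where a joint would pass 70% of its speed; a pose out of reach is approached as far as the arm can. A call with a number of a shift or a turn outside -1 to 1 is refused whole. A call with a gripper value outside its range is refused whole. The fingers move at their own pace and stop on an object; "squeeze" is the grip in N (left out, the last holds). Time passes only in rows, so rows that repeat a pose let the fingers close. It gives the time, the measured TCP pose, the force and the opening at its end, in the units of the state.
- ctrl.sense(): the state, without advancing time (a new reading comes with each control period).
- ctrl.get_image(name): name is "scene" or "top"; returns a dict with "pixels" (420x560x3 uint8, blue, green, red), "range_z" (420x560 float32, mm along the optical axis (not along the pixel's ray), 0 where there is no reading), "fx", "fy", "cx", "cy" (pixels), "eye" and "orientation" of the camera in the world. Camera axes: x right, y down, z forward; pixel columns grow to the right and rows downward; lengths in mm; the calibration is good to about 2 mm. A picture is of the moment at which its call begins.
- ctrl.sign_off(): hands the job in, once; it reports no verdict.
The state is a dict: "time_s": time; "joint_positions": joint angles; "joint_vel": joint speeds; "tau": joint torques, N m; "tcp_pos": TCP position; "orientation": TCP orientation; "contact_force": force on the tool from outside, world axes, zero at the start; "ft_torque": the same for the moment, N m; "finger_gap": finger opening in mm.
Only numpy, scipy, OpenCV 4.12 (cv2) and the standard library are available. Lean on these libraries where they do the work, as an engineer would, in place of code of your own. Each camera call takes 0.05 s, during which the arm holds its last target.

## Working session

There is one attempt and no reset: what is moved stays moved. The work goes in short steps, Python scripts to look and compute and a tool call to move; the robot and the scene stay as the last step left them, time stands still between calls to the robot, and variables do not carry over. Pictures are saved under pics/ and viewed, and the job is handed in when it is done.

Besides the shell and the picture viewer there is one more tool, called after "Call:" by a JSON object that holds its "method" and its "body". servo_tool: Moves the arm, as the interface text tells. Its arguments: {"type":"object","properties":{"targets":{"type":"array"},"squeeze":{"type":"number"}},"required":["targets"]}

```bash
mkdir -p pics; ls
cat > h.py <<'E'
import numpy as np,cv2,pickle
from scipy.spatial.transform import Rotation as R
from workcell import ctrl
def grab(n,f):
    im=ctrl.get_image(n); cv2.imwrite('pics/'+f+'.png',im['pixels']); pickle.dump(im,open('pics/'+f+'.pkl','wb')); return im
def load(f): return pickle.load(open('pics/'+f+'.pkl','rb'))
def rot(im):
    o=np.array(im['orientation'],float)
    return o if o.shape==(3,3) else R.from_rotvec(o).as_matrix()
def pt(im,u,v,z=None):
    """world pos by depth, or by intersecting plane z"""
    d=np.array([(u-im['cx'])/im['fx'],(v-im['cy'])/im['fy'],1.0]); M=rot(im); e=np.array(im['eye'])
    if z is None: return e+M@d*float(im['range_z'][int(round(v)),int(round(u))])
    w=M@d; return e+w*(z-e[2])/w[2]
def crop(f,x0,y0,x1,y1,s,out):
    im=load(f)['pixels'][y0:y1,x0:x1]; cv2.imwrite('pics/'+out+'.png',cv2.resize(im,None,fx=s,fy=s,interpolation=cv2.INTER_CUBIC))
E
python3 - <<'E'
from h import *
for n in('scene','top'):
    im=grab(n,n+'0'); print(n,im['eye'],im['orientation'],im['fx'],im['cx'],im['cy'])
print(ctrl.sense(),ctrl.nose_length)
E
```

```text
pics
scene [ 1203.81052255 -1031.94213632  1029.20714914] [-2.15776399 -0.57909939  0.2996858 ] 537.3740910219916 272.66067669153574 214.53429779845513
top [ 430.92423661   69.4481654  1091.48692873] [-2.16942241  2.12903398 -0.12606555] 421.5508873205004 270.40431705909003 211.2399070578858
{'time_s': 0.1, 'joint_positions': array([-1.27832178e+00,  5.27952570e-02,  1.40160244e+00, -2.47009078e-05,
        1.68857743e+00, -7.02913715e-02]), 'joint_vel': array([ 0.00144946, -0.00028919, -0.00387297, -0.00013314,  0.00014284,
       -0.00037698]), 'tau': array([ 1.24136892e-03, -3.82583606e+01, -3.60987246e+01, -6.64724689e-05,
        4.71680381e-03,  1.81944171e-05]), 'tcp_pos': array([ 186.25490468, -490.60239511,  247.55585795]), 'orientation': array([-3.08870740e+00, -5.66460132e-01,  2.78924598e-04]), 'contact_force': array([ 0.8571429 , -0.40169949,  0.1776381 ]), 'ft_torque': array([ 0.03830409,  0.03989663, -0.00786716]), 'finger_gap': 85.72982117884621} 17.0
```

View pics/scene0.png

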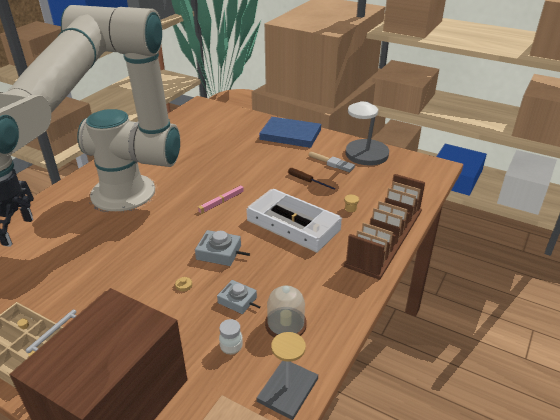

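View pics/top0.png

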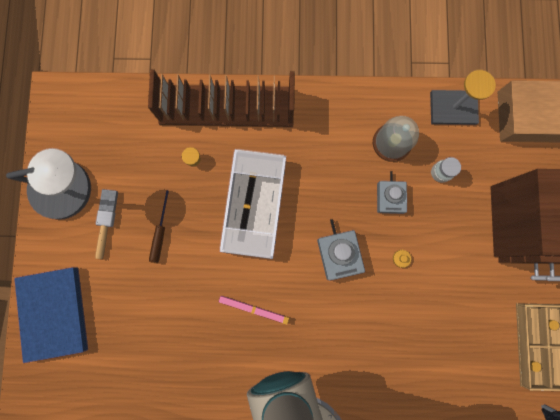

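Run:
```python
from h import *
crop('top0',300,160,440,300,4,'c1'); crop('top0',210,140,300,265,5,'c2'); crop('scene0',200,170,360,320,4,'c3')
im=load('top0')
for u,v in [(342,255),(343,251),(393,196),(395,193),(402,258),(398,135),(447,171),(255,205)]: print(u,v,pt(im,u,v).round(1))
```

```text
342 255 [460.2 -92.   67.9]
343 251 [469.8 -94.3  68.8]
393 196 [ 609.6 -222.    50.5]
395 193 [ 617.2 -227.    51. ]
402 258 [ 456.8 -249.4   23.1]
398 135 [ 748.  -220.2  109.1]
447 171 [ 671.6 -351.3   67.6]
255 205 [586.8 123.8   8.5]
```

View pics/c1.png

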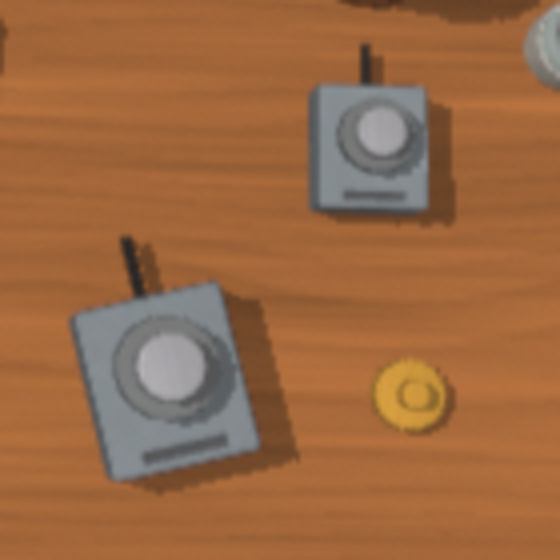

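View pics/c2.png

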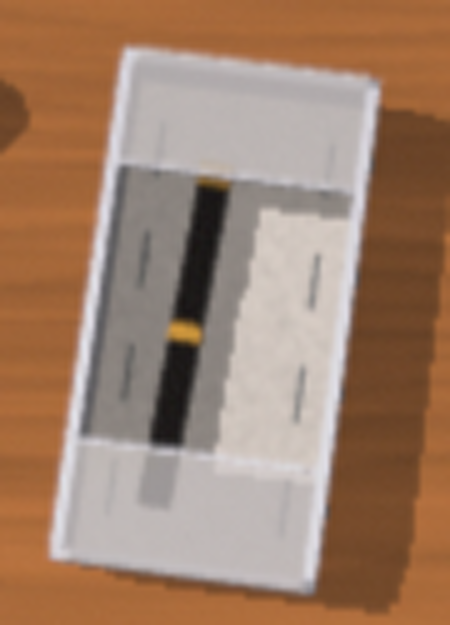

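View pics/c3.png

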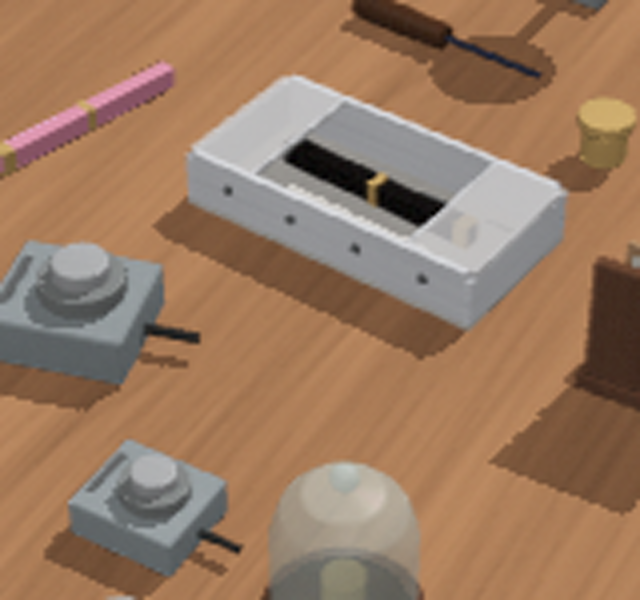

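Run:
```python
from h import *
im=load('top0')
def c2(u,v,z): return pt(im,210+(u+.5)/5-.5,140+(v+.5)/5-.5,z)
C=[c2(*p,51) for p in[(125,48),(381,80),(312,590),(50,558)]]
for c in C: print(c.round(1))
ctr=np.mean(C,0); print('ctr',ctr)
print([np.linalg.norm(C[i]-C[(i+1)%4]).round(1) for i in range(4)])
ax=(C[0]+C[1]-C[2]-C[3]); ang=np.arctan2(ax[1],ax[0]); print('ang',ang)
Rz=np.array([[np.cos(ang),np.sin(ang),0],[-np.sin(ang),np.cos(ang),0],[0,0,1]])
for n,p in dict(band=(184,332,26),plain=(155,507,26),capvis=(212,178,26),h1=(167,440,26),ed1=(118,163,51),ed2=(352,192,51),ed3=(82,437,51),ed4=(312,470,51)).items():
    w=c2(*p); print(n,w.round(1),(Rz@(w-ctr)).round(1))
def c1(u,v,z): return pt(im,300+(u+.5)/4-.5,160+(v+.5)/4-.5,z)
print('btn',c1(382,131,52)); print('size',np.linalg.norm(c1(357,131,52)-c1(408,131,52)),'big',np.linalg.norm(c1(136,366,68)-c1(209,366,68)))
for p in[(316,88),(427,88),(429,207),(313,209)]: print(c1(*p,30).round(1))
s=load('scene0')
# depth segmentation of button top in both
for n,(x0,x1,y0,y1) in dict(top0=(380,410,180,210),scene0=(220,260,275,315)).items():
    I=load(n); P=np.array([pt(I,u,v) for v in range(y0,y1) for u in range(x0,x1)]); q=P[(P[:,2]>48)&(P[:,2]<57)]; print(n,len(q),q.mean(0).round(1),q.min(0).round(1),q.max(0).round(1))
for n,(x0,x1,y0,y1) in dict(top0=(215,295,145,262),scene0=(245,345,185,250)).items():
    I=load(n); P=np.array([pt(I,u,v) for v in range(y0,y1) for u in range(x0,x1)]); B=np.array([I['pixels'][v,u] for v in range(y0,y1) for u in range(x0,x1)]).astype(int)
    q=P[(P[:,2]>18)&(P[:,2]<34)&(B.max(1)<60)]; d=(q-ctr)@Rz.T; print(n,len(q),q.mean(0).round(1),d.min(0).round(1),d.max(0).round(1),np.polyfit(d[:,0],d[:,1],1))
```

```text
[722.8 177.   51. ]
[708.3  46.8  51. ]
[451.   76.8  51. ]
[464.2 206.1  51. ]
ctr [586.59698197 126.67595919  51.        ]
[np.float64(131.0), np.float64(259.1), np.float64(129.9), np.float64(260.3)]
ang -0.11416845178388053
band [581.3 144.9  26. ] [ -7.4  17.5 -25. ]
plain [491.7 157.1  26. ] [-97.8  19.5 -25. ]
capvis [661.7 132.6  26. ] [ 73.9  14.4 -25. ]
h1 [525.8 152.   26. ] [-63.3  18.3 -25. ]
ed1 [663.2 178.7  51. ] [70.2 60.4  0. ]
ed2 [650.3  60.5  51. ] [ 70.9 -58.5   0. ]
ed3 [524.2 192.3  51. ] [-69.4  58.1   0. ]
ed4 [510.   77.9  51. ] [-70.6 -57.1   0. ]
btn [ 618.55944211 -227.0490776    52.        ]
size 31.69186612317072 big 43.985907705826286
[ 649.7 -191.8   30. ]
[ 650.9 -262.5   30. ]
[ 574.3 -262.1   30. ]
[ 571.7 -188.9   30. ]
top0 108 [ 618.1 -227.4   50.9] [ 602.3 -242.7   48.1] [ 632.8 -212.7   55.1]
scene0 80 [ 621.7 -229.3   50.4] [ 607.3 -245.7   48.1] [ 637.2 -211.4   54.7]
top0 264 [591.  142.6  24.4] [-64.2   7.2 -31.8] [ 69.4  26.2 -21.5] [-0.04182679 16.41100126]
scene0 164 [574.9 144.6  23.6] [-85.3   3.9 -32.9] [ 52.1 220.8 -21.5] [-0.02582173 16.1580145 ]
```

```bash
cat >> h.py <<'E'
def rel(p0,R0,p1,R1=None):
    """row numbers to go from commanded pose (p0,R0) to (p1,R1)"""
    M0=R0.as_matrix(); t=M0.T@(np.array(p1)-np.array(p0))/400
    w=(R0.inv()*R1).as_rotvec()/np.pi if R1 is not None else np.zeros(3)
    return np.round(t,4),np.round(w,4)
def yawdown(yaw,tilt=0):
    """tool x along yaw (world), z down; tilt raises tool +x"""
    x=np.array([np.cos(yaw)*np.cos(tilt),np.sin(yaw)*np.cos(tilt),np.sin(tilt)]); y=np.cross([0,0,-1],[np.cos(yaw),np.sin(yaw),0]); z=np.cross(x,y)
    return R.from_matrix(np.c_[x,y,z])
def st():
    s=ctrl.sense(); o=R.from_rotvec(s['orientation']); x=o.as_matrix()
    print('t',round(s['time_s'],2),'p',s['tcp_pos'].round(1),'x',x[:,0].round(3),'z',x[:,2].round(3),'F',s['contact_force'].round(1),'gap',round(s['finger_gap'],1),'q',s['joint_positions'].round(2)); return s
E
python3 - <<'E'
from h import *
s=st(); R0=R.from_rotvec(s['orientation'])
c=[186.34,-490.84,248.32]
print(rel(c,R0,[618.8,-227.8,200]),rel(c,R0,[618.8,-227.8,82]))
E
```

```text
t 0.1 p [ 186.3 -490.6  247.6] x [0.935 0.355 0.   ] z [-0.     0.001 -1.   ] F [ 0.9 -0.4  0.2] gap 85.7 q [-1.28  0.05  1.4  -0.    1.69 -0.07]
(array([ 1.2441, -0.231 ,  0.1212]), array([0., 0., 0.])) (array([ 1.2441, -0.2306,  0.4162]), array([0., 0., 0.]))
```

Call:
{"method": "servo_tool", "body": {"targets": [[0.7, -0.13, 0.05, 0, 0, 0, 1], [0.7, -0.13, 0.05, 0, 0, 0, 1], [0.7, -0.13, 0.05, 0, 0, 0, 1], [0.7, -0.13, 0.05, 0, 0, 0, 1], [0.7, -0.13, 0.05, 0, 0, 0, 1], [0.7, -0.13, 0.05, 0, 0, 0, 1], [0.7, -0.13, 0.05, 0, 0, 0, 1], [0.7, -0.13, 0.05, 0, 0, 0, 1], [0.7, -0.13, 0.05, 0, 0, 0, 1], [0.7, -0.13, 0.05, 0, 0, 0, 1]], "squeeze": 40}}

```text
time_s: 0.93
tcp_pos: [429.4, -342.9, 227.9]
orientation: [-3.09, -0.567, 0.001]
contact_force: [-0.5, -0.3, -0.4]
finger_gap: -0.2
```

Run:
```python
from h import *
s=st(); R0=R.from_rotvec(s['orientation'])
c=[429.7,-342.8,228.3]
print(rel(c,R0,[618.8,-227.8,200]),rel(c,R0,[618.8,-227.8,78]))
```

```text
t 0.93 p [ 429.4 -342.9  227.9] x [ 0.935  0.355 -0.001] z [-0.001  0.    -1.   ] F [-0.5 -0.3 -0.4] gap -0.2 q [-0.74  0.13  1.36 -0.    1.65  0.47]
(array([ 0.5441, -0.1008,  0.0704]), array([0., 0., 0.])) (array([ 0.5443, -0.1006,  0.3754]), array([0., 0., 0.]))
```

Call:
{"method": "servo_tool", "body": {"targets": [[0.544, -0.1, 0.07, 0, 0, 0, 1], [0.544, -0.1, 0.07, 0, 0, 0, 1], [0.544, -0.1, 0.07, 0, 0, 0, 1], [0.544, -0.1, 0.07, 0, 0, 0, 1], [0.544, -0.1, 0.07, 0, 0, 0, 1], [0.544, -0.1, 0.07, 0, 0, 0, 1], [0.544, -0.1, 0.15, 0, 0, 0, 1], [0.544, -0.1, 0.23, 0, 0, 0, 1], [0.544, -0.1, 0.31, 0, 0, 0, 1], [0.544, -0.1, 0.375, 0, 0, 0, 1], [0.544, -0.1, 0.375, 0, 0, 0, 1], [0.544, -0.1, 0.375, 0, 0, 0, 1]]}}

```text
time_s: 1.93
tcp_pos: [617.6, -229.3, 77.3]
orientation: [-3.089, -0.564, 0.004]
contact_force: [-0.1, -0.5, -0.3]
finger_gap: 0.0
```

Run:
```python
from h import *
st(); grab('top','t1'); grab('scene','s1'); crop('t1',340,150,440,250,5,'t1c'); crop('s1',180,240,330,360,5,'s1c')
```

```text
t 1.93 p [ 617.6 -229.3   77.3] x [ 0.936  0.353 -0.002] z [-0.003  0.001 -1.   ] F [-0.1 -0.5 -0.3] gap 0.0 q [-0.41  0.54  1.16 -0.    1.44  0.8 ]
```

View pics/s1c.png

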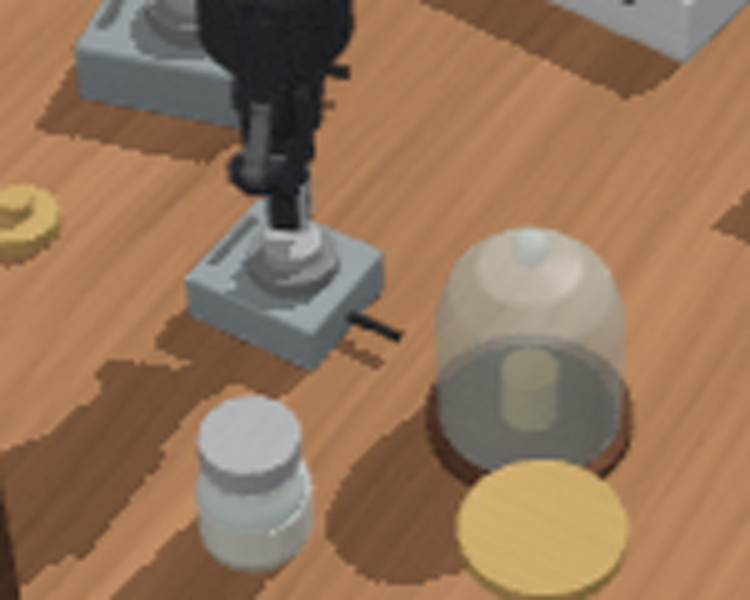

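The tips (crop ≈(285,225)) are right over the small console's button (≈(290,240)); the jar and dome stand clear. Pressing now.

Call:
{"method": "servo_tool", "body": {"targets": [[0, 0, 0.012, 0, 0, 0, 1], [0, 0, 0.024, 0, 0, 0, 1], [0, 0, 0.03, 0, 0, 0, 1], [0, 0, 0.03, 0, 0, 0, 1], [0, 0, 0.03, 0, 0, 0, 1], [0, 0, 0.03, 0, 0, 0, 1]]}}

```text
time_s: 2.53
tcp_pos: [619.3, -228.5, 67.1]
orientation: [3.089, 0.567, 0.002]
contact_force: [0.9, -0.6, 3.4]
finger_gap: 0.1
```

Call:
{"method": "servo_tool", "body": {"targets": [[0, 0, 0.006, 0, 0, 0, 1], [0, 0, 0.01, 0, 0, 0, 1], [0, 0, 0.01, 0, 0, 0, 1], [0, 0, 0.01, 0, 0, 0, 1]]}}

```text
time_s: 2.87
tcp_pos: [619.3, -228.5, 63.1]
orientation: [3.089, 0.566, 0.002]
contact_force: [0.1, -1.4, 4.9]
finger_gap: -0.1
```

Call:
{"method": "servo_tool", "body": {"targets": [[0, 0, 0.004, 0, 0, 0, 1], [0, 0, 0.006, 0, 0, 0, 1], [0, 0, 0.008, 0, 0, 0, 1], [0, 0, 0.008, 0, 0, 0, 1], [0, 0, 0.008, 0, 0, 0, 1]]}}

```text
time_s: 3.28
tcp_pos: [619.4, -228.6, 62.8]
orientation: [3.088, 0.566, 0.003]
contact_force: [-8.8, 2.4, 20.1]
finger_gap: 0.1
```

Hard stop reached (20 N, no further travel). Releasing.

Call:
{"method": "servo_tool", "body": {"targets": [[0, 0, -0.05, 0, 0, 0, 1], [0, 0, -0.15, 0, 0, 0, 1], [0, 0, -0.25, 0, 0, 0, 1], [0, 0, -0.35, 0, 0, 0, 0.6], [0, 0, -0.4, 0, 0, 0, 0.6], [0, 0, -0.4, 0, 0, 0, 0.6]]}}

```text
time_s: 3.78
tcp_pos: [620.4, -228.6, 225.9]
orientation: [3.085, 0.566, 0.013]
contact_force: [-0.4, 0.2, -0.1]
finger_gap: 33.9
```

Run:
```python
from h import *
s=st(); R0=R.from_rotvec(s['orientation'])
I=load('top0'); im=grab('top','t2')
P=np.array([pt(im,u,v) for v in range(180,210) for u in range(380,410)]); q=P[(P[:,2]>44)&(P[:,2]<57)]; print(len(q),q.mean(0))
x=np.array([.935,.355,0]); 
c=[618.8,-227.8,218.8]
Rt=yawdown(-.145)
for z in(200,70): print(rel(c,R0,[581.3,144.9,z],Rt))
```

```text
t 3.78 p [ 620.4 -228.6  225.9] x [0.935 0.355 0.007] z [ 0.009 -0.004 -1.   ] F [-0.4  0.2 -0.1] gap 33.9 q [-0.41  0.44  0.99  0.    1.7   0.8 ]
133 [ 618.1462291  -227.00457792   50.14599696]
(array([ 0.243 , -0.9046,  0.0427]), array([ 0.0015, -0.0028,  0.1617]))
(array([ 0.2406, -0.9068,  0.3677]), array([ 0.0015, -0.0028,  0.1617]))
```

Call:
{"method": "servo_tool", "body": {"targets": [[0.24, -0.905, 0.1, 0, 0, 0.1617, 0.6], [0.24, -0.905, 0.1, 0, 0, 0.1617, 0.6], [0.24, -0.905, 0.1, 0, 0, 0.1617, 0.6], [0.24, -0.905, 0.1, 0, 0, 0.1617, 0.6], [0.24, -0.905, 0.1, 0, 0, 0.1617, 0.6], [0.24, -0.905, 0.1, 0, 0, 0.1617, 0.6], [0.24, -0.905, 0.1, 0, 0, 0.1617, 0.6], [0.24, -0.905, 0.1, 0, 0, 0.1617, 0.6], [0.24, -0.905, 0.1, 0, 0, 0.1617, 0.6], [0.24, -0.905, 0.1, 0, 0, 0.1617, 0.6], [0.24, -0.905, 0.1, 0, 0, 0.1617, 0.6], [0.24, -0.905, 0.1, 0, 0, 0.1617, 0.6], [0.24, -0.905, 0.1, 0, 0, 0.1617, 0.6]]}}

```text
time_s: 4.92
tcp_pos: [580.2, 142.8, 178.1]
orientation: [3.132, -0.23, -0.002]
contact_force: [1.1, -0.5, 0.6]
finger_gap: 34.1
```

Run:
```python
from h import *
s=st(); R0=R.from_rotvec(s['orientation']); print((R0.inv()*yawdown(-.145)).as_rotvec()/np.pi)
grab('scene','s3'); crop('s3',220,130,370,270,5,'s3c')
for z in(50,28): print(rel(s['tcp_pos'],R0,[581.3,144.9,z]))
```

```text
t 4.92 p [580.2 142.8 178.1] x [ 0.989 -0.146 -0.001] z [-0.001 -0.001 -1.   ] F [ 1.1 -0.5  0.6] gap 34.1 q [ 0.18  0.29  1.28 -0.    1.58  1.9 ]
[ 0.00029537  0.00043089 -0.00054278]
(array([ 0.0025, -0.0058,  0.3204]), array([0., 0., 0.]))
(array([ 0.0026, -0.0058,  0.3754]), array([0., 0., 0.]))
```

View pics/s3c.png

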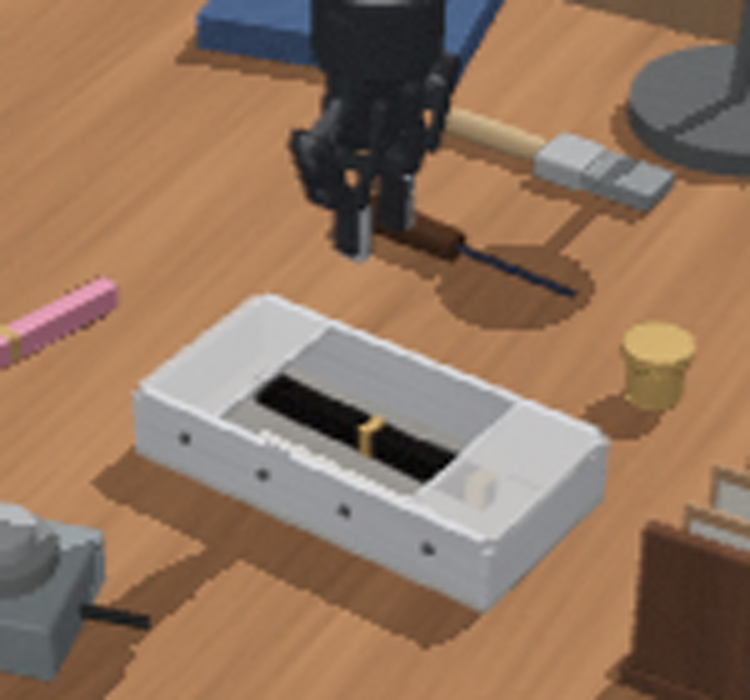

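Call:
{"method": "servo_tool", "body": {"targets": [[0.003, -0.002, 0.08, 0, 0, 0, 0.6], [0.003, -0.002, 0.16, 0, 0, 0, 0.6], [0.003, -0.002, 0.24, 0, 0, 0, 0.6], [0.003, -0.002, 0.29, 0, 0, 0, 0.6], [0.003, -0.002, 0.32, 0, 0, 0, 0.6], [0.003, -0.002, 0.34, 0, 0, 0, 0.6], [0.003, -0.002, 0.355, 0, 0, 0, 0.6], [0.003, -0.002, 0.37, 0, 0, 0, 0.6], [0.003, -0.002, 0.37, 0, 0, 0, 0.6], [0.003, -0.002, 0.37, 0, 0, 0, 0.6]]}}

```text
time_s: 5.8
tcp_pos: [582.0, 144.9, 31.9]
orientation: [-3.133, 0.228, -0.002]
contact_force: [-0.8, 0.1, 0.0]
finger_gap: 34.1
```

Run:
```python
from h import *
s=st()
grab('scene','s4'); crop('s4',220,130,370,270,5,'s4c')
```

```text
t 5.8 p [582.  144.9  31.9] x [ 0.989 -0.145  0.001] z [ 0.001  0.    -1.   ] F [-0.8  0.1  0. ] gap 34.1 q [ 0.18  0.43  1.4  -0.    1.31  1.9 ]
```

View pics/s4c.png

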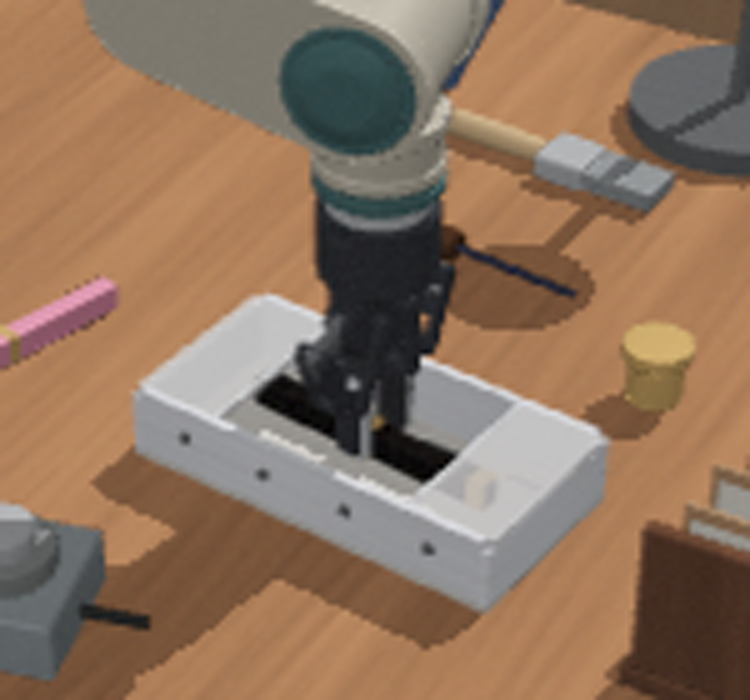

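Jaws straddle the band (crop ≈(375,425)), inside the opening. A little lower, then grip.

Call:
{"method": "servo_tool", "body": {"targets": [[0, 0, 0.007, 0, 0, 0, 0.6], [0, 0, 0.014, 0, 0, 0, 0.6], [0, 0, 0.014, 0, 0, 0, 0.6], [0, 0, 0.014, 0, 0, 0, 0.8], [0, 0, 0.014, 0, 0, 0, 1], [0, 0, 0.014, 0, 0, 0, 1], [0, 0, 0.014, 0, 0, 0, 1], [0, 0, 0.014, 0, 0, 0, 1], [0, 0, 0.014, 0, 0, 0, 1], [0, 0, 0.014, 0, 0, 0, 1]], "squeeze": 70}}

```text
time_s: 6.68
tcp_pos: [581.7, 144.9, 25.7]
orientation: [-3.133, 0.228, -0.001]
contact_force: [-1.0, -0.0, 2.7]
finger_gap: 14.1
```

Call:
{"method": "servo_tool", "body": {"targets": [[0, 0, -0.005, 0, 0, 0, 1], [0, 0, -0.01, 0, 0, 0, 1], [0, 0, -0.012, 0, 0, 0, 1], [-0.014, 0, -0.012, 0, 0, 0, 1], [-0.028, 0, -0.012, 0, 0, 0, 1], [-0.042, 0, -0.012, 0, 0, 0, 1], [-0.055, 0, -0.012, 0, 0, 0, 1], [-0.055, 0, -0.012, 0, 0, 0, 1], [-0.055, 0, -0.012, 0, 0, 0, 1]]}}

```text
time_s: 7.43
tcp_pos: [559.4, 148.2, 30.3]
orientation: [3.133, -0.227, 0.0]
contact_force: [-0.7, 0.0, 0.2]
finger_gap: 14.4
```

Run:
```python
from h import *
s=st()
grab('scene','s5'); crop('s5',220,130,370,270,5,'s5c')
```

```text
t 7.43 p [559.4 148.2  30.3] x [ 0.99  -0.144  0.   ] z [ 0. -0. -1.] F [-0.7  0.   0.2] gap 14.4 q [ 0.2   0.38  1.47 -0.    1.29  1.91]
```

View pics/s5c.png

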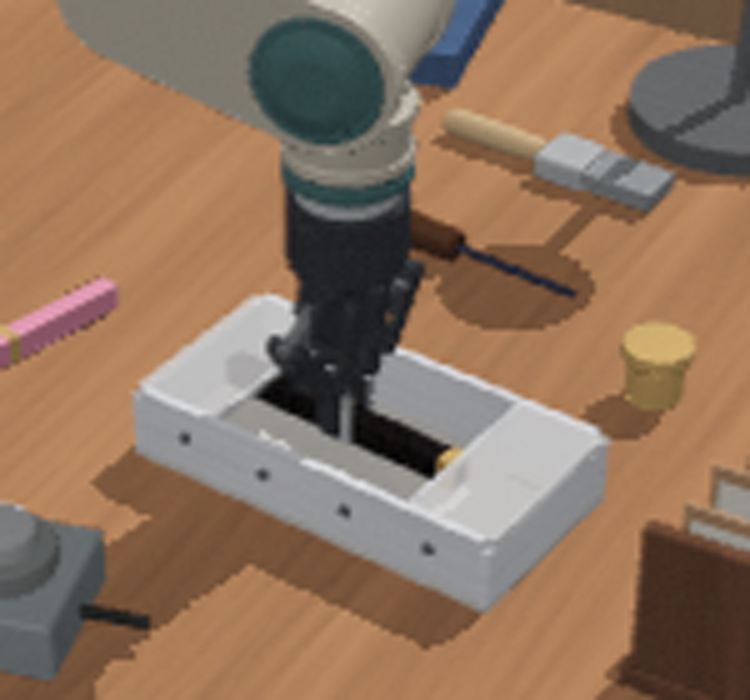

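The brass cap (crop ≈(450,460)) is now clear of the +x cover. Tilting the cap end up.

Call:
{"method": "servo_tool", "body": {"targets": [[0.001, 0, -0.008, 0, 0.014, 0, 1], [0.0015, 0, -0.015, 0, 0.0278, 0, 1], [0.002, 0, -0.024, 0, 0.042, 0, 1], [0.003, 0, -0.0325, 0, 0.0556, 0, 1], [0.004, 0, -0.041, 0, 0.07, 0, 1], [0.005, 0, -0.05, 0, 0.0833, 0, 1], [0.006, 0, -0.059, 0, 0.097, 0, 1], [0.0068, 0, -0.0685, 0, 0.1111, 0, 1], [0.0068, 0, -0.0685, 0, 0.1111, 0, 1], [0.0068, 0, -0.0685, 0, 0.1111, 0, 1]]}}

```text
time_s: 8.32
tcp_pos: [562.3, 147.8, 57.8]
orientation: [3.062, -0.222, 0.539]
contact_force: [0.5, -0.6, -1.0]
finger_gap: 14.0
```

Run:
```python
from h import *
s=st()
grab('scene','s6'); crop('s6',220,130,370,270,5,'s6c')
```

```text
t 8.32 p [562.3 147.8  57.8] x [ 0.93  -0.136  0.341] z [ 0.338 -0.049 -0.94 ] F [ 0.5 -0.6 -1. ] gap 14.0 q [ 0.25  0.16  1.71 -0.16  0.95  2.04]
```

View pics/s6c.png

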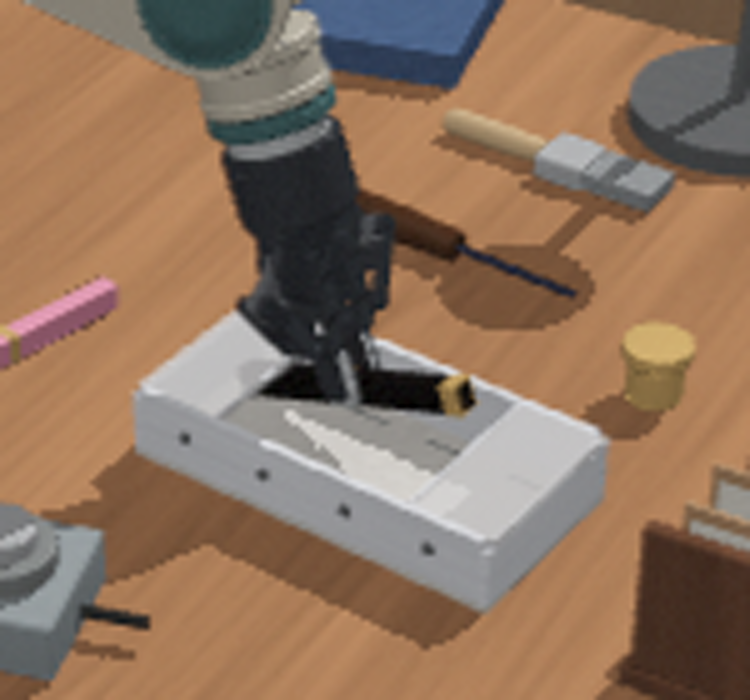

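The cap end (crop ≈(458,395)) has risen out; no contact force. Pulling along its axis, then lifting.

Call:
{"method": "servo_tool", "body": {"targets": [[0.025, 0, 0, 0, 0, 0, 1], [0.05, 0, 0, 0, 0, 0, 1], [0.075, 0, 0, 0, 0, 0, 1], [0.1, 0, 0, 0, 0, 0, 1], [0.125, 0, 0, 0, 0, 0, 1], [0.15, 0, 0, 0, 0, 0, 1], [0.15, 0, 0, 0, 0, 0, 1], [0.15, 0, 0, 0, 0, 0, 1]]}}

```text
time_s: 9.03
tcp_pos: [618.5, 139.3, 77.9]
orientation: [3.061, -0.224, 0.538]
contact_force: [0.1, -0.8, -0.8]
finger_gap: 13.9
```

Run:
```python
from h import *
s=st()
grab('scene','s7'); crop('s7',220,130,370,270,5,'s7c')
```

```text
t 9.03 p [618.5 139.3  77.9] x [ 0.93  -0.137  0.341] z [ 0.338 -0.05  -0.94 ] F [ 0.1 -0.8 -0.8] gap 13.9 q [ 0.21  0.27  1.54 -0.14  1.01  1.99]
```

View pics/s7c.png

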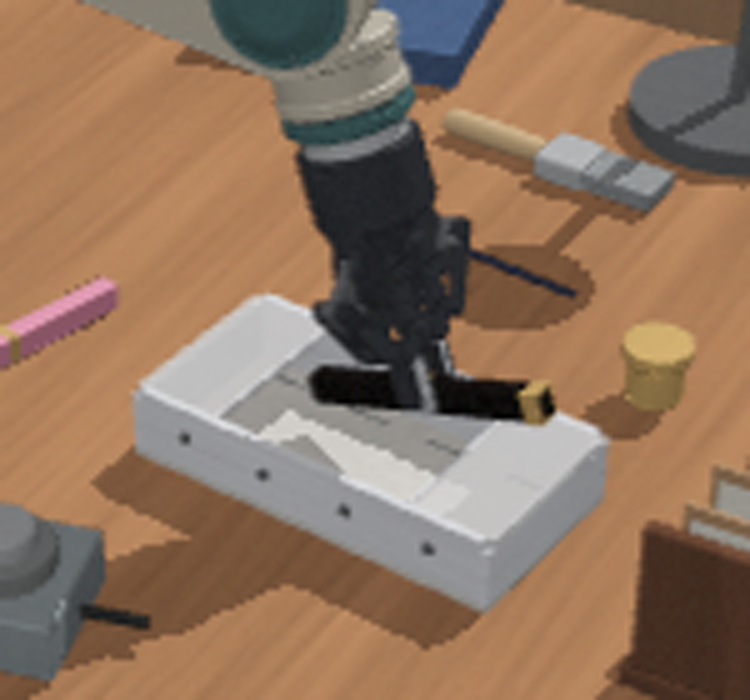

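Plain end (crop ≈(318,385)) is out from under the cover. Lift straight up, then level.

Call:
{"method": "servo_tool", "body": {"targets": [[0.0094, 0, -0.0258, 0, 0, 0, 1], [0.028, 0, -0.0775, 0, 0, 0, 1], [0.047, 0, -0.129, 0, 0, 0, 1], [0.066, 0, -0.181, 0, 0, 0, 1], [0.085, 0, -0.2325, 0, 0, 0, 1], [0.094, 0, -0.2584, 0, 0, 0, 1], [0.085, 0, -0.262, 0, -0.015, 0, 1], [0.075, 0, -0.265, 0, -0.03, 0, 1], [0.065, 0, -0.269, 0, -0.045, 0, 1], [0.055, 0, -0.273, 0, -0.06, 0, 1], [0.045, 0, -0.276, 0, -0.075, 0, 1], [0.035, 0, -0.28, 0, -0.09, 0, 1], [0.0235, 0, -0.284, 0, -0.1111, 0, 1], [0.0235, 0, -0.284, 0, -0.1111, 0, 1], [0.0235, 0, -0.284, 0, -0.1111, 0, 1], [0.0235, 0, -0.284, 0, -0.1111, 0, 1], [0.0235, 0, -0.284, 0, -0.1111, 0, 1], [0.0235, 0, -0.284, 0, -0.1111, 0, 1]]}}

```text
time_s: 10.58
tcp_pos: [588.3, 144.0, 188.3]
orientation: [3.133, -0.228, 0.001]
contact_force: [-0.2, -0.3, -0.6]
finger_gap: 14.3
```

Run:
```python
from h import *
s=st(); print(abs(s['joint_vel']).max())
im=grab('scene','s8'); grab('top','t8')
for n,(x0,x1,y0,y1) in dict(s8=(180,400,60,260)).items():
    I=load(n); P=np.array([pt(I,u,v) for v in range(y0,y1) for u in range(x0,x1)]); B=np.array([I['pixels'][v,u] for v in range(y0,y1) for u in range(x0,x1)]).astype(int)
    q=P[(abs(P[:,2]-190)<40)&(B.max(1)<40)]; print(len(q)); 
m=load('t8')['pixels'].astype(int); a=load('top0')['pixels'].astype(int); cv2.imwrite('pics/d8.png',np.abs(m-a).max(2).astype(np.uint8))
P=np.array([pt(load('t8'),u,v) for v in range(180,210) for u in range(380,410)]); q=P[(P[:,2]>44)&(P[:,2]<57)]; print(len(q),q.mean(0))
```

```text
t 10.58 p [588.3 144.  188.3] x [ 0.99  -0.144  0.001] z [ 0.001 -0.    -1.   ] F [-0.2 -0.3 -0.6] gap 14.3 q [ 0.18  0.3   1.24 -0.    1.6   1.89]
0.004894327817862311
394
130 [ 617.77252788 -226.73971768   50.23555373]
```

View pics/s8.png

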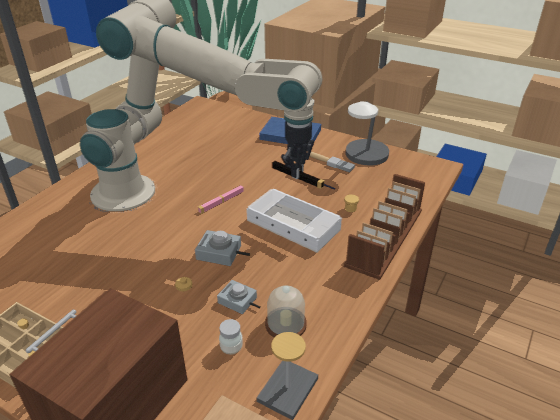

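View pics/t8.png

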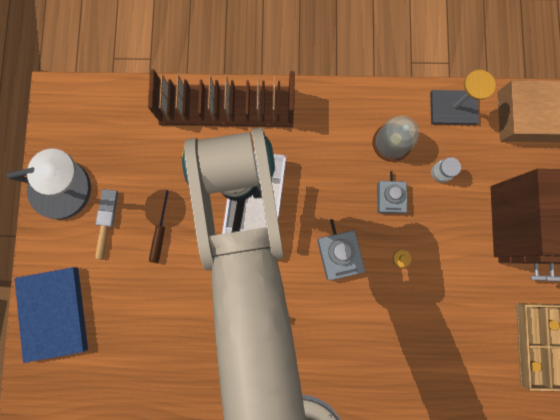

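Run:
```python
from h import *
I=load('s8')
for u,v in[(276,168),(285,172),(318,183),(325,185)]: print(pt(I,u,v).round(0))
st(); print(ctrl.sign_off())
```

```text
[518. 148. 173.]
[552. 143. 172.]
[669. 125. 182.]
[589. 354.  15.]
t 10.68 p [588.4 143.9 188.3] x [ 0.989 -0.145  0.001] z [ 0.001 -0.    -1.   ] F [ 1.1 -0.3 -1.5] gap 14.4 q [ 0.18  0.3   1.24 -0.    1.6   1.89]
the job is handed in; nothing more can be done
None
```

The job is done and handed in at about 10.7 s; the hand-in gives no verdict.

- **Stop button:** I pressed the stop button on the smaller console (32 mm across; the larger one measured about 44 mm) down to its hard stop. The force rose to 20 N with no further travel. In later pictures its top was back at its starting height.
- **Handle:** I gripped it at the brass band, slid it about 22 mm to free the cap end, tilted it 20° cap end first, and pulled it out along its length. I then lifted and levelled it. No contact with the box showed in the force readings.

**Last checks:**
- The handle is held level and still, with the finger gap steady at about 14 mm. That is a little under the 16 mm handle width, but the grip did not slip.
- Points measured on the bar, up to about 20 mm short of the plain end, were about 172–182 mm above the table. One point aimed at the cap end missed the bar and read the table behind it, so that end's height rests on the neighbouring point (182 mm) and the tool being level.
- The handle's middle is about 17 mm from the opening's centre seen from above.
- The wheel, dome, screwdriver, jar and brush looked unmoved in the last top and scene pictures, and the eyepiece in the scene picture (the arm hid it from above). I judged all six by eye.

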